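# Fold away the hinged tray rest

## Task

Fold away the hinged aluminium tray rest on the counter, bar by bar: first, while the middle bar still stands well out, fold the end bar fully in against the middle bar; then swing that folded pair fully in against the bar that is screwed to the counter. Leave the three bars lying side by side, and do not shift the jar, cup, bowl, brush or spatula standing around it.

Things in the scene. Friction and masses are not known exactly. Their poses are not given: they have to be found in the camera images.
- rest: The screwed-down first bar of the tray rest: aluminium, on edge, 180 mm long (x), 10 mm thick (y), top 45 mm up, on a 220 x 36 x 4 mm foot plate; fixed. Origin on the counter under its middle; z up. Middle and end bar follow in a chain on upright hinges, all tops 45 mm up, opening on the +y side (a rough U from above). Folded, the end bar lies between the other two.
- mid_bar (a joint): Angle (rad) of the middle bar (168 mm long, 10 mm thick, bottom 6 mm up) at hinge_a. 0: at its stop, folded, parallel to the first bar and 32 mm to its +y side, centre to centre. Grows as it opens, counter-clockwise seen from above, to 2.2. Stiff hinge, friction 0.5 N m: stays where it is left.
- end_bar (a joint): Angle (rad) of the end bar (138 mm long, 10 mm thick, bottom 6 mm up) at hinge_b from the middle bar. 0: at its stop, folded, alongside the middle bar, 16 mm from it on the side facing the first bar. Grows as it opens, counter-clockwise seen from above, to 2.3. Friction 0.12 N m: stays where left. It cannot pass through the first bar, so it is folded before the middle bar.
- hinge_a (a point): Top (45 mm up) of the upright hinge axis between the first and the middle bar, 80 mm from the first bar's middle, towards its -x end, and 16 mm to its +y side.
- hinge_b (a point): Top (45 mm up) of the upright hinge axis between the middle and the end bar, at the far end of the middle bar, 163 mm from hinge_a.
- mid_knob (a point): Centre of gripping height (75 mm up) of the black upright knob fixed on the middle bar, near hinge_b: round, 24 mm across, from 51 to 95 mm above the counter, over the 45 mm high bar. 126 mm from hinge_a. The point's axes turn with the bar (x along it).
- end_knob (a point): Centre of gripping height (75 mm up) of the same kind of black knob (24 mm across, top at 95 mm) on the end bar, near its free end, 115 mm from hinge_b. The point's axes turn with the bar (x along it).
- jar: Amber glass jar, 64 mm across, 95 mm high, standing loose beyond the middle bar's outer side. Origin under its centre.
- brush: Pastry brush, 200 mm long, lying loose on the counter. Origin under its middle.
- spatula: Spatula, 280 mm long with a 65 mm wide steel blade, lying loose behind the first bar (on its -y side). Origin under its middle.
- bowl: Steel bowl, 120 mm across, 50 mm high, loose. Origin under its centre.
- cup: White cup, 72 mm across, 80 mm high, loose. Origin under its centre.

How it is judged (in metres and radians):
On the way, in this order (a step that is already met when the one before it is completed fails the run):
1. the end bar is folded in against the middle bar (within 0.12 rad) while the middle bar still stands out (more than 0.6 rad open) (value of joint end_bar below 0.12 rad and value of joint mid_bar above 0.6 rad), for 0.2 s.
2. the folded pair is swung in against the screwed-down bar (both joints within 0.12 rad) (value of joint each of end_bar, mid_bar below 0.12 rad), for 0.2 s.
At the end, for the whole second after the job is handed in: Both hinges folded to within 0.12 rad of their closed stops and at rest, so that the three bars lie side by side (all of step 2 and velocity of joint end_bar between -0.05 and 0.05 rad/s and velocity of joint mid_bar between -0.05 and 0.05 rad/s); the robot touches nothing.
It fails at once if the jar is shifted by more than 30 mm (distance of jar from where it was at the start of the episode above 0.03 m).
It fails at once if the brush is shifted by more than 30 mm (distance of brush from where it was at the start of the episode above 0.03 m).
It fails at once if the spatula is shifted by more than 30 mm (distance of spatula from where it was at the start of the episode above 0.03 m).
It fails at once if the bowl is shifted by more than 30 mm (distance of bowl from where it was at the start of the episode above 0.03 m).
It fails at once if the cup is shifted by more than 30 mm (distance of cup from where it was at the start of the episode above 0.03 m).
It also fails if it takes over 61 s, if anything falls off the work surface, if the arm or the gripper's body presses on something with over 40 N, if the wrist force passes 120 N, or if a joint passes its speed limit or range.

## Robot

A 6-joint arm with a two-finger parallel gripper is mounted at the origin on the work surface. World frame = base frame: x ahead of the robot, y to its left, z up, the work surface at z = 0. Lengths are in mm, angles in rad, forces in N, time in s.
With the tool pointing down it reaches from about 350 to 775 mm from the base axis. Payload 7.3 kg.
Tool frame: the origin (TCP) lies between the finger pads; the fingertips stand 25 mm ahead of it and the grasp point (between the pads) lies 6 mm ahead of it; z points along the fingers, y is the line along which they close (so a half turn about z gives the same grasp; the last joint's range is limited). The gripper opens to 92 mm and grips with 3 to 60 N. Pads are 19 mm wide; open, the fingers measure 130 mm over their backs; the gripper's body (75 mm by 190 mm) begins 47 mm behind the grasp point.
Start: joints at [-0.146, 0.342, 1.524, -0, 1.275, -0.146], TCP at [525.017, 0.02, 251.741] pointing down, gripper open.
Joint ranges: [-2.53, 2.53], [-0.77, 2.02], [0.04, 2.7], [-1, 4.14], [0.28, 2.66], [-3.11, 3.11]. Speed limits (rad/s): [2.57, 2.57, 3.14, 3.14, 3.14, 3.14].

## Interface

Orientations are given as [roll, pitch, yaw] about the fixed x, y, z axes, in that order (R = Rz(yaw) Ry(pitch) Rx(roll)).
In Python, from plant import bot gives the robot as it stands.
- The arm moves only by the tool play_rows, never from a script. Its argument "commands" is a list of rows, each an object of numbers: "x", "y", "z": the shift along the tool's x, y, z in m; "twist": the turn about the tool's z in degrees. In form: [{"x": .., "y": .., "z": .., "twist": ..}, ...]. A call has exactly 8 rows; each row is the pose to reach, as a shift and turn from the pose commanded when the call began, along the tool's axes at that moment; what a row does not reach only later rows make up. A row lasts 1/10 s, in which the tool goes at most 50 mm and 8.59 degrees, less where a joint would pass 70% of its speed; a pose out of reach is approached as far as the arm can. A call with a gripper value outside its range is refused whole. "jaw" is the closure, from 0 (fully open) to 1 (shut), set as the call begins (left out, the last holds). The fingers move at their own pace and stop on an object; the grip force is fixed at half the most. Time passes only in rows, so rows that repeat a pose let the fingers close, or fill a call up. It gives the time, the measured TCP pose, the force, the opening and the grip force at its end, in the units of the state.
- bot.get_obs(): the state, without advancing time (a new reading comes with each control period).
- bot.capture(name): name is "scene" or "side" or "wrist"; returns a dict with "pixels" (384x512x3 uint8, red, green, blue), "fx", "fy", "cx", "cy" (pixels), "eye" and "rotation" of the camera in the world. Camera axes: x right, y down, z forward; pixel columns grow to the right and rows downward; lengths in mm; the calibration is good to about 2 mm. A picture is of the moment at which its call begins. There is no depth.
- bot.close_job(): hands the job in; it is judged then, once.
The state is a dict: "time": time; "joint_positions": joint angles; "dq": joint speeds; "tau": joint torques, N m; "tool_pos": TCP position; "tcp_rot": TCP orientation; "contact_force": force on the tool from outside, world axes, zero at the start; "moment": the same for the moment, N m; "grip_width": finger opening in mm; "finger_force": force on a finger pad.
Only numpy, scipy, OpenCV 4.12 (cv2) and the standard library are available. Lean on these libraries where they do the work, as an engineer would, in place of code of your own. Each camera call takes 0.05 s, during which the arm holds its last target. There are 200 camera calls.

## Working session

There is one attempt and no reset: what is moved stays moved. The work goes in short steps, Python scripts to look and compute and a tool call to move; the robot and the scene stay as the last step left them, time stands still between calls to the robot, and variables do not carry over. Pictures are saved under pics/ and viewed, at most 10 in all, crops included, and the job is handed in when it is done.

Besides the shell and the picture viewer there is one more tool, called after "Request:" as a command line: name --argument value ..., lists and objects as JSON in quotes. play_rows: Moves the arm, as the interface text tells. Its arguments: {"type":"object","properties":{"commands":{"type":"array"},"jaw":{"type":"number"}},"required":["commands"]}

```bash
mkdir -p pics; python3 - <<'E'
from plant import bot
import cv2,pickle
for n in ("scene","side"):
    c=bot.capture(n); pickle.dump(c,open(n+".pkl","wb")); cv2.imwrite(f"pics/{n}0.png",cv2.resize(c["pixels"][:,:,::-1],(800,600),interpolation=cv2.INTER_CUBIC))
    print(n,c["fx"],c["cx"],c["cy"],c["eye"],c["rotation"])
o=bot.get_obs();print(o["time"],o["tool_pos"],o["tcp_rot"])
E
```

```text
scene 436.87488802350873 255.49847088589485 194.8586517265489 [1310.49047427  -32.32614537 1102.37935483] [-2.48658456 -0.0171756   1.53430482]
side 493.2635603048366 252.58801268734408 185.55379489718723 [-233.02535141 -706.75139011 1206.97769318] [-2.40805496 -0.00671922 -0.8093055 ]
0.1 [5.24685081e+02 6.95693409e-02 2.51117727e+02] [-3.14024722e+00 -1.98256046e-04  1.57081171e+00]
```

View pics/scene0.png

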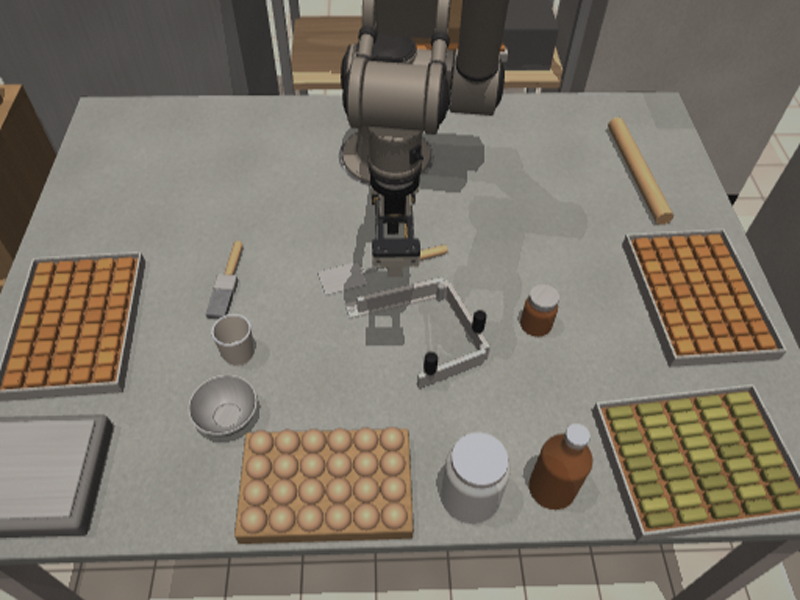

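View pics/side0.png

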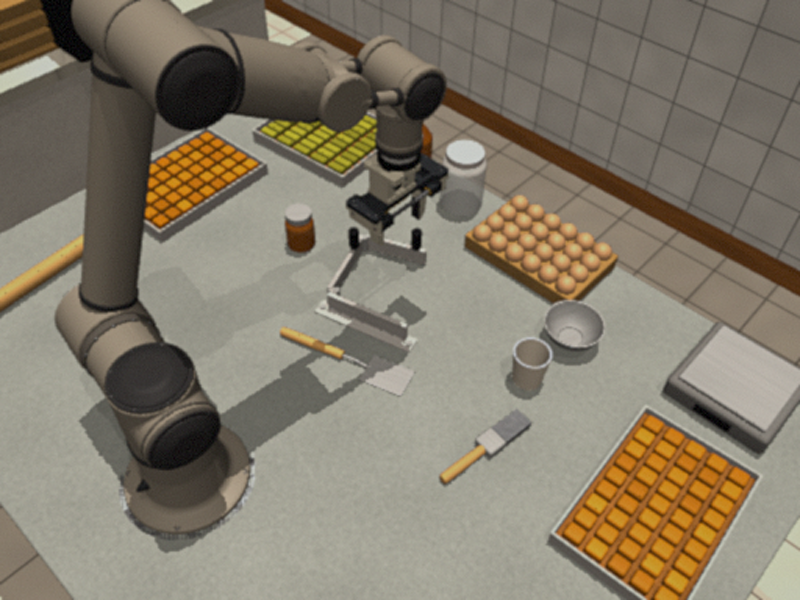

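The scene view shows the first bar from (352,303) to (446,285), mid knob top at (479,313), end knob top at (430,356), hinge_b at about (487,348) and the jar at (541,310). I'll convert these to positions.

```bash
cat > h.py <<'E'
import numpy as np,pickle
from scipy.spatial.transform import Rotation as R
def bp(c,u,v,z,s=512/800):
    Rm=R.from_euler('xyz',c["rotation"]).as_matrix() if np.size(c["rotation"])==3 else c["rotation"]
    d=Rm@np.array([((u+.5)*s-.5-c["cx"])/c["fx"],((v+.5)*s-.5-c["cy"])/c["fy"],1])
    e=np.array(c["eye"]); return (e+d*(z-e[2])/d[2])[:2].round(1)
E
python3 - <<'E'
from h import *
import cv2
c=pickle.load(open("scene.pkl","rb"))
for n,u,v,z in [("mk",479,313,95),("ek",430.5,356,95),("hb",487,348,45),("ha",446,284,45),("bar-end",352,303,45),("jar",543,297,95),("cup",232,330,80),("bowl",223,398,50),("tcpcheck",396,250,240)]: print(n,bp(c,u,v,z))
p=c["pixels"][165:255,215:365,::-1]; cv2.imwrite("pics/crop0.png",cv2.resize(p,None,fx=5.3,fy=5.3,interpolation=cv2.INTER_CUBIC))
s=pickle.load(open("side.pkl","rb"))
for n,u,v,z in [("mk",354,233,95),("ek",416,234,95)]: print(n,bp(s,u,v,z))
E
```

```text
mk [560.4 159.5]
ek [652.7  63.7]
hb [605.  175.2]
ha [449.2 110.5]
bar-end [492.9 -77.2]
jar [525.6 284.5]
cup [ 577.2 -294.3]
bowl [ 701.7 -301.3]
tcpcheck [531.7   5. ]
mk [554.4 151.3]
ek [641.9  56.5]
```

View pics/crop0.png

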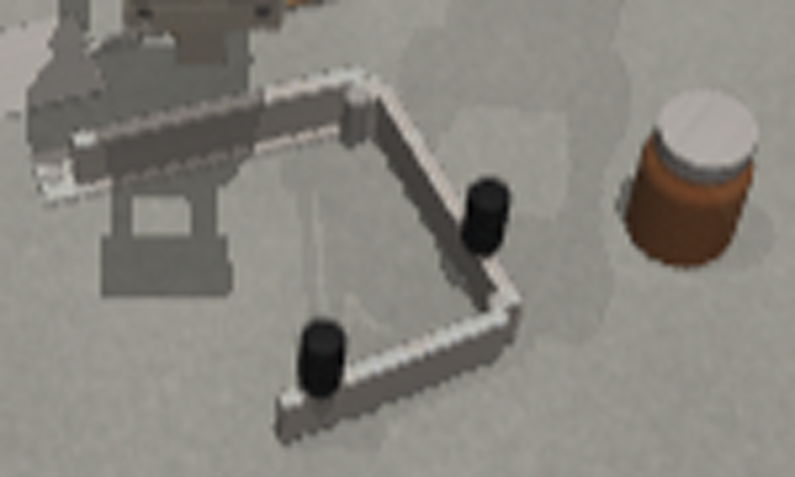

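The crop shows the first bar's top from (85,140) to (360,76). The mid knob top is at (489,190), the end knob top at (324,333), hinge_b near (503,305) and hinge_a near (357,93).

```bash
cat >> h.py <<'E'
def model(p):
    x,y,yaw,th,ph=p
    def r(a,v): return np.array([np.cos(a)*v[0]-np.sin(a)*v[1],np.sin(a)*v[0]+np.cos(a)*v[1]])
    o=np.array([x,y]); ha=o+r(yaw,(-80,16)); m=yaw+th
    hb=ha+r(m,(162.8,8)); mk=ha+r(m,(125,16)); e=m+ph+np.pi
    ek=hb+r(e,(114.7,8))
    return dict(ha=ha,hb=hb,mk=mk,ek=ek,b0=o+r(yaw,(-90,0)),b1=o+r(yaw,(90,0)),eend=hb+r(e,(135,8)))
E
python3 - <<'E'
from h import *
from scipy.optimize import least_squares
c=pickle.load(open("scene.pkl","rb"))
C=lambda x,y,z: bp(c,215+(x+.5)/5.3-.5,165+(y+.5)/5.3-.5,z,1)
ob=dict(mk=C(489,190,95),ek=C(324,333,95),hb=C(503,305,45),ha=C(357,93,45),b0=C(362,76,45),b1=C(85,140,45),eend=C(288,402,45))
f=lambda p:np.concatenate([model(p)[k]-ob[k] for k in ob])
s=least_squares(f,[475,20,-1.34,1.74,1.58],x_scale=[100,100,1,1,1])
print(s.x.round(3))
for k in ob: print(k,ob[k],model(s.x)[k].round(1))
np.save("fit.npy",s.x)
c=pickle.load(open("side.pkl","rb"))
print(bp(c,354,231,95),bp(c,416,231,95), "jar",bp(c,299,211,95))
E
```

```text
[459.375  20.584  -1.294   1.664   1.598]
mk [561.5 160.7] [563.6 162.1]
ek [652.   64.8] [653.5  65.7]
hb [603.4 169.5] [601.7 168.3]
ha [451.2 100. ] [452.9 101.9]
b0 [438.3 103.9] [434.8 107.2]
b1 [482.7 -60.3] [484. -66.]
eend [662.7  47.5] [661.3  46.9]
[558.6 155.6] [648.5  62.6] jar [520.1 284.3]
```

Request:
play_rows --commands '[{"x":0.016,"y":0.03,"z":0.01,"twist":-4},{"x":0.032,"y":0.06,"z":0.03,"twist":-10},{"x":0.048,"y":0.09,"z":0.05,"twist":-16},{"x":0.06,"y":0.115,"z":0.06,"twist":-21},{"x":0.064,"y":0.126,"z":0.07,"twist":-23},{"x":0.064,"y":0.126,"z":0.07,"twist":-23},{"x":0.064,"y":0.126,"z":0.07,"twist":-23},{"x":0.064,"y":0.126,"z":0.07,"twist":-23}]' --jaw 0.5

```text
time: 0.9
tool_pos: [650.5, 63.4, 182.8]
tcp_rot: [3.141, 0.001, 1.971]
contact_force: [-0.4, -0.1, 0.0]
grip_width: 46.2
finger_force: 0.0
```

```bash
python3 - <<'E'
from plant import bot
from h import *
import cv2
c=bot.capture("wrist"); pickle.dump(c,open("w.pkl","wb")); cv2.imwrite("pics/w0.png",cv2.resize(c["pixels"][:,:,::-1],(800,600),interpolation=cv2.INTER_CUBIC))
o=bot.get_obs();print(o["time"],o["tool_pos"],o["tcp_rot"],o["joint_positions"],o["grip_width"])
E
```

```text
0.95 [650.62324951  63.37862263 183.01634189] [3.14041519e+00 6.69933376e-04 1.97066425e+00] [-1.99750901e-02  6.32503775e-01  1.23392846e+00 -1.37831229e-04
  1.27381214e+00 -4.19803158e-01] 45.53921386826536
```

View pics/w0.png

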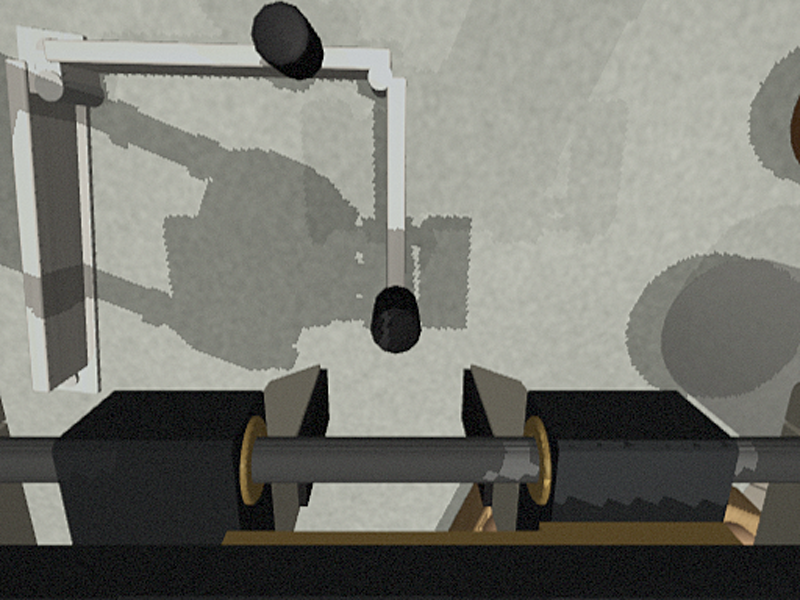

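The wrist view shows the end knob centred between the fingers with its top at about (395,328). The mid knob top is at (280,32), and hinge_b and hinge_a are at (378,78) and (48,85).

```bash
python3 - <<'E'
from h import *
c=pickle.load(open("w.pkl","rb"))
print(c["eye"],c["rotation"])
print(bp(c,395,328,95),bp(c,280,32,95),"hb",bp(c,378,78,45),"ha",bp(c,48,85,45),"eend? ",bp(c,396,230,45))
E
```

```text
[619.5822086  136.189438   316.01378889] [ 2.84499874e+00 -6.96746706e-04  4.00511208e-01]
[649.8  65.2] [560.7 160.4] hb [598.3 165.5] ha [449.8  99.2] eend?  [635.6 100.3]
```

Request:
play_rows --commands '[{"x":0,"y":0,"z":0.02,"twist":0},{"x":0.001,"y":0,"z":0.04,"twist":0},{"x":0.001,"y":0,"z":0.06,"twist":0},{"x":0.001,"y":0,"z":0.08,"twist":0},{"x":0.001,"y":0,"z":0.093,"twist":0},{"x":0.001,"y":0,"z":0.101,"twist":0},{"x":0.001,"y":0,"z":0.101,"twist":0},{"x":0.001,"y":0,"z":0.101,"twist":0}]'

```text
time: 1.75
tool_pos: [651.1, 64.8, 81.7]
tcp_rot: [3.14, 0.001, 1.972]
contact_force: [-0.3, -0.9, 0.2]
grip_width: 46.1
finger_force: 0.0
```

Request:
play_rows --commands '[{"x":0,"y":0,"z":0,"twist":0},{"x":0,"y":0,"z":0,"twist":0},{"x":0,"y":-0.003,"z":0,"twist":1.5},{"x":0,"y":-0.008,"z":0,"twist":4},{"x":0,"y":-0.016,"z":0,"twist":8},{"x":0.0008,"y":-0.0238,"z":0,"twist":12},{"x":0.0031,"y":-0.0355,"z":0,"twist":18},{"x":0.0066,"y":-0.0469,"z":0,"twist":24}]' --jaw 0.67

```text
time: 2.55
tool_pos: [604.9, 52.5, 81.1]
tcp_rot: [3.14, 0.0, 1.548]
contact_force: [0.8, 0.6, -0.0]
grip_width: 30.5
finger_force: 0.5
```

Request:
play_rows --commands '[{"x":-0.0002,"y":-0.0119,"z":0,"twist":6},{"x":0.0008,"y":-0.0238,"z":0,"twist":12},{"x":0.0031,"y":-0.0355,"z":0,"twist":18},{"x":0.0066,"y":-0.0469,"z":0,"twist":24},{"x":0.0113,"y":-0.0578,"z":0,"twist":30},{"x":0.0171,"y":-0.0682,"z":0,"twist":36},{"x":0.0239,"y":-0.0779,"z":0,"twist":42},{"x":0.0239,"y":-0.0779,"z":0,"twist":42}]'

```text
time: 3.35
tool_pos: [526.4, 78.4, 81.0]
tcp_rot: [-3.141, 0.0, 0.819]
contact_force: [-0.5, -0.7, 0.1]
grip_width: 30.1
finger_force: 0.0
```

Request:
play_rows --commands '[{"x":-0.0002,"y":-0.0119,"z":0,"twist":6},{"x":0.0008,"y":-0.0238,"z":0,"twist":12},{"x":0.002,"y":-0.031,"z":0,"twist":16},{"x":0.0037,"y":-0.038,"z":0,"twist":20},{"x":0.005,"y":-0.043,"z":0,"twist":22},{"x":0.0066,"y":-0.0469,"z":0,"twist":24},{"x":0.0075,"y":-0.049,"z":0,"twist":25},{"x":0.008,"y":-0.051,"z":0,"twist":26}]'

```text
time: 4.15
tool_pos: [496.1, 118.4, 80.9]
tcp_rot: [3.141, -0.001, 0.367]
contact_force: [0.8, -0.5, 0.1]
grip_width: 30.2
finger_force: 0.5
```

```bash
python3 - <<'E'
from plant import bot
from h import *
import cv2
c=bot.capture("scene"); pickle.dump(c,open("s2.pkl","wb")); cv2.imwrite("pics/s2.png",cv2.resize(c["pixels"][135:255,215:375,::-1],(800,600),interpolation=cv2.INTER_CUBIC))
o=bot.get_obs();print(o["time"],o["tool_pos"],o["tcp_rot"],o["contact_force"],o["joint_positions"])
E
```

```text
4.2 [495.94779936 118.68597077  80.90220648] [ 3.14134082e+00 -9.44940362e-04  3.65885563e-01] [ 0.89731396 -0.28215462  0.39179567] [8.44975493e-02 5.21376650e-01 1.77968180e+00 2.75018556e-05
 8.39556500e-01 1.28939008e+00]
```

View pics/s2.png

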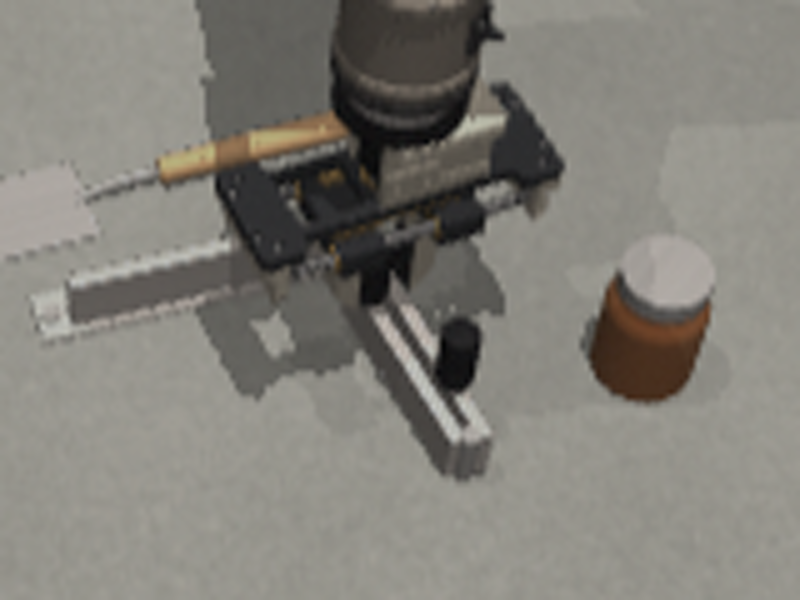

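The end bar lies nearly parallel to the middle bar, with a thin gap between them. I'll press a little further until the force shows it is at the stop.

Request:
play_rows --commands '[{"x":0,"y":-0.001,"z":0,"twist":0},{"x":0,"y":-0.002,"z":0,"twist":0},{"x":0,"y":-0.003,"z":0,"twist":0},{"x":0,"y":-0.004,"z":0,"twist":0},{"x":0,"y":-0.005,"z":0,"twist":0},{"x":0,"y":-0.005,"z":0,"twist":0},{"x":0,"y":-0.005,"z":0,"twist":0},{"x":0,"y":-0.005,"z":0,"twist":0}]'

```text
time: 5.0
tool_pos: [494.7, 121.9, 80.8]
tcp_rot: [3.139, -0.001, 0.367]
contact_force: [2.5, -8.1, -1.1]
grip_width: 30.2
finger_force: 4.6
```

Request:
play_rows --commands '[{"x":0,"y":0.002,"z":0,"twist":0},{"x":0,"y":0.003,"z":-0.005,"twist":0},{"x":0,"y":0.003,"z":-0.03,"twist":0},{"x":0,"y":0.003,"z":-0.06,"twist":0},{"x":0.03,"y":-0.004,"z":-0.09,"twist":0},{"x":0.06,"y":-0.01,"z":-0.1,"twist":0},{"x":0.0755,"y":-0.0115,"z":-0.1,"twist":0},{"x":0.0755,"y":-0.0115,"z":-0.1,"twist":0}]'

```text
time: 5.8
tool_pos: [561.3, 162.1, 181.2]
tcp_rot: [-3.141, -0.002, 0.368]
contact_force: [-0.6, -1.2, -0.2]
grip_width: 30.3
finger_force: 0.0
```

```bash
python3 - <<'E'
from plant import bot
from h import *
import cv2
c=bot.capture("wrist"); pickle.dump(c,open("w.pkl","wb")); cv2.imwrite("pics/w1.png",cv2.resize(c["pixels"][:,:,::-1],(800,600),interpolation=cv2.INTER_CUBIC))
o=bot.get_obs();print(o["time"],o["tool_pos"],o["tcp_rot"],o["joint_positions"],o["grip_width"])
E
```

```text
5.85 [559.91440489 161.4965096  180.48660619] [-3.14120040e+00  6.46422325e-04  3.67456180e-01] [1.49202572e-01 5.09203776e-01 1.46358396e+00 2.63949775e-04
 1.16952095e+00 1.35243966e+00] 30.292015487332637
```

View pics/w1.png

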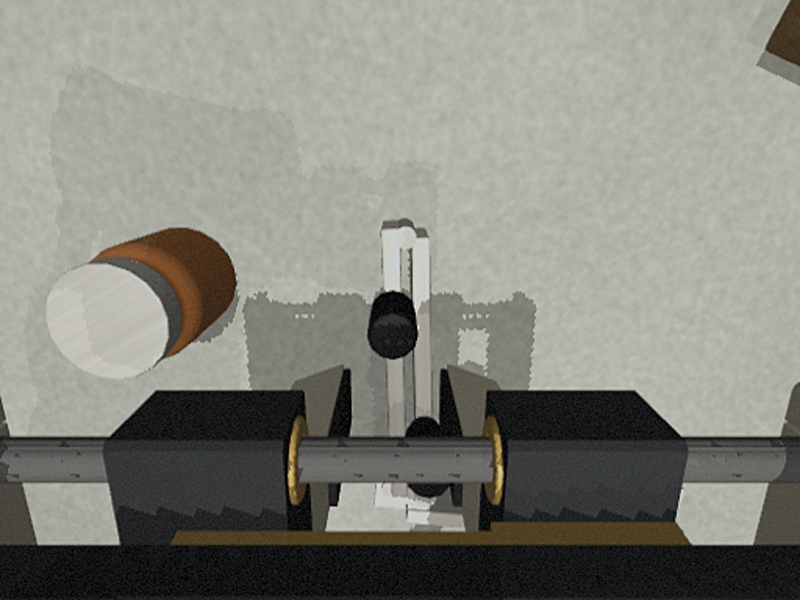

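The two bars lie parallel, with the end bar tucked in. The mid knob top is at (393,332).

```bash
python3 - <<'E'
from h import *
c=pickle.load(open("w.pkl","rb"))
k=bp(c,393,332,95);ha=np.array([450.5,99.6]);yaw=.367;t=np.array([559.9,161.5])
print(k,bp(c,405,230,45))
X=np.array([np.cos(yaw),np.sin(yaw)]);Y=np.array([np.sin(yaw),-np.cos(yaw)])
print("corr",X@(k-t),Y@(k-t),"radius",np.hypot(*(k-ha)))
v=np.array([X@(k-ha),Y@(k-ha)]);print("v",v)
for a in range(5,41,5):
    r=np.radians(a);print(a,(np.array([v[0]*np.cos(r)-v[1]*np.sin(r),v[0]*np.sin(r)+v[1]*np.cos(r)])-v).round(1))
E
```

```text
[561.7 163.2] [600.9 171.7]
corr 2.2901229963027787 -0.9409233028283385 radius 128.10308349138208
v [126.61571921 -19.46431732]
5 [ 1.2 11.1]
10 [ 1.5 22.3]
15 [ 0.7 33.4]
20 [-1.  44.5]
25 [-3.6 55.3]
30 [-7.2 65.9]
35 [-11.7  76.1]
40 [-17.1  85.9]
```

Request:
play_rows --commands '[{"x":0.001,"y":0,"z":0.02,"twist":0},{"x":0.001,"y":0,"z":0.04,"twist":0},{"x":0.001,"y":-0.001,"z":0.06,"twist":0},{"x":0.001,"y":-0.001,"z":0.08,"twist":0},{"x":0.001,"y":-0.001,"z":0.093,"twist":0},{"x":0.001,"y":-0.001,"z":0.1,"twist":0},{"x":0.001,"y":-0.001,"z":0.1,"twist":0},{"x":0.001,"y":-0.001,"z":0.1,"twist":0}]' --jaw 0.5

```text
time: 6.65
tool_pos: [561.0, 162.3, 81.4]
tcp_rot: [3.141, -0.001, 0.366]
contact_force: [0.5, -0.2, -0.0]
grip_width: 45.9
finger_force: 0.0
```

Request:
play_rows --commands '[{"x":0,"y":0,"z":0,"twist":0},{"x":0,"y":0,"z":0,"twist":0},{"x":0.0005,"y":0.0045,"z":0,"twist":2},{"x":0.0012,"y":0.0111,"z":0,"twist":5},{"x":0.0015,"y":0.0223,"z":0,"twist":10},{"x":0.0007,"y":0.0334,"z":0,"twist":15},{"x":-0.001,"y":0.0445,"z":0,"twist":20},{"x":-0.0036,"y":0.0553,"z":0,"twist":25}]' --jaw 0.67

```text
time: 7.45
tool_pos: [577.4, 109.6, 81.2]
tcp_rot: [-3.14, -0.0, -0.075]
contact_force: [-1.6, 4.3, 1.9]
grip_width: 30.1
finger_force: 1.9
```

Request:
play_rows --commands '[{"x":0.0012,"y":0.0111,"z":0,"twist":5},{"x":0.0015,"y":0.0223,"z":0,"twist":10},{"x":0.0007,"y":0.0334,"z":0,"twist":15},{"x":-0.001,"y":0.0445,"z":0,"twist":20},{"x":-0.0036,"y":0.0553,"z":0,"twist":25},{"x":-0.0072,"y":0.0659,"z":0,"twist":30},{"x":-0.0117,"y":0.0761,"z":0,"twist":35},{"x":-0.0171,"y":0.0859,"z":0,"twist":40}]'

```text
time: 8.25
tool_pos: [554.4, 25.1, 81.1]
tcp_rot: [-3.14, -0.0, -0.773]
contact_force: [1.0, 4.6, 0.8]
grip_width: 30.2
finger_force: 1.8
```

Request:
play_rows --commands '[{"x":0.0012,"y":0.0111,"z":0,"twist":5},{"x":0.0015,"y":0.0223,"z":0,"twist":10},{"x":0.0007,"y":0.0334,"z":0,"twist":15},{"x":-0.001,"y":0.0445,"z":0,"twist":20},{"x":-0.0025,"y":0.051,"z":0,"twist":23},{"x":-0.004,"y":0.057,"z":0,"twist":26},{"x":-0.0055,"y":0.061,"z":0,"twist":28},{"x":-0.0065,"y":0.064,"z":0,"twist":29}]'

```text
time: 9.05
tool_pos: [505.7, -16.8, 81.2]
tcp_rot: [-3.139, -0.001, -1.276]
contact_force: [3.1, 3.1, 0.6]
grip_width: 30.0
finger_force: 1.9
```

Request:
play_rows --commands '[{"x":0,"y":0.001,"z":0,"twist":0},{"x":0,"y":0.002,"z":0,"twist":0},{"x":0,"y":0.003,"z":0,"twist":0},{"x":0,"y":0.004,"z":0,"twist":0},{"x":0,"y":0.005,"z":0,"twist":0},{"x":0,"y":0.006,"z":0,"twist":0},{"x":0,"y":0.006,"z":0,"twist":0},{"x":0,"y":0.006,"z":0,"twist":0}]'

```text
time: 9.85
tool_pos: [500.5, -19.0, 81.2]
tcp_rot: [-3.139, -0.002, -1.274]
contact_force: [4.2, -0.7, 0.7]
grip_width: 30.5
finger_force: 2.1
```

Request:
play_rows --commands '[{"x":0,"y":0.001,"z":0,"twist":0},{"x":0,"y":0.002,"z":0,"twist":0},{"x":0,"y":0.003,"z":0,"twist":0},{"x":0,"y":0.004,"z":0,"twist":0},{"x":0,"y":0.005,"z":0,"twist":0},{"x":0,"y":0.005,"z":0,"twist":0},{"x":0,"y":0.005,"z":0,"twist":0},{"x":0,"y":0.005,"z":0,"twist":0}]'

```text
time: 10.65
tool_pos: [496.3, -20.5, 81.2]
tcp_rot: [-3.138, -0.002, -1.274]
contact_force: [6.9, -1.7, -1.3]
grip_width: 30.1
finger_force: 3.3
```

Force is rising, so it's close to the stop. I'll press a touch more, then centre the cage, lift and look.

Request:
play_rows --commands '[{"x":0,"y":0.001,"z":0,"twist":0},{"x":0,"y":0.002,"z":0,"twist":0},{"x":0,"y":0.003,"z":0,"twist":0},{"x":0,"y":0.003,"z":0,"twist":0},{"x":0,"y":0.003,"z":0,"twist":0},{"x":0,"y":0.003,"z":0,"twist":0},{"x":0,"y":0.003,"z":0,"twist":0},{"x":0,"y":0.003,"z":0,"twist":0}]'

```text
time: 11.45
tool_pos: [496.1, -20.6, 81.3]
tcp_rot: [-3.132, -0.003, -1.274]
contact_force: [17.7, 4.5, -10.1]
grip_width: 30.1
finger_force: 9.3
```

Request:
play_rows --commands '[{"x":0,"y":0,"z":0,"twist":0},{"x":0,"y":-0.002,"z":0,"twist":0},{"x":0,"y":-0.004,"z":0,"twist":0},{"x":0,"y":-0.004,"z":-0.01,"twist":0},{"x":0,"y":-0.004,"z":-0.04,"twist":0},{"x":0,"y":-0.004,"z":-0.08,"twist":0},{"x":0,"y":-0.004,"z":-0.11,"twist":0},{"x":0,"y":-0.004,"z":-0.12,"twist":0}]'

```text
time: 12.25
tool_pos: [495.7, -19.7, 203.4]
tcp_rot: [-3.139, -0.002, -1.274]
contact_force: [1.2, -0.5, 0.2]
grip_width: 30.4
finger_force: 0.0
```

```bash
python3 - <<'E'
from plant import bot
from h import *
import cv2
c=bot.capture("wrist"); s=bot.capture("scene")
im=np.vstack([cv2.resize(c["pixels"],(420,300)),cv2.resize(s["pixels"][135:255,200:368],(420,300),interpolation=cv2.INTER_CUBIC)])
cv2.imwrite("pics/w2.png",im[:,:,::-1])
print(bot.get_obs()["tool_pos"])
E
```

```text
[495.2823298  -19.58716038 201.55139525]
```

View pics/w2.png

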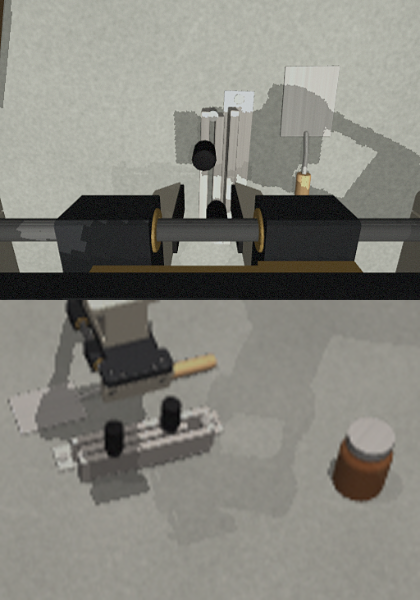

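All three bars lie side by side: in the upper wrist view they run parallel at x ≈ 205–235, and the jar is untouched at (363,460). The 18 N reading confirmed the stop, and the gripper is clear, so I'm handing in.

```bash
python3 -c "
from plant import bot
print(bot.close_job())"
```

```text
the job is handed in; nothing more can be done
None
```

The tray rest is folded: the end bar went in against the middle bar first, then the pair in against the fixed bar, both pressed to their stops, and the job is handed in with the gripper clear; the hand-in returned no verdict, and I checked only the jar in the last picture, not the cup, bowl, brush or spatula.

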